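# Make up the dish kit and the barbecue kit under the sink

## Robot

A 7-joint arm with a two-finger parallel gripper is mounted at the origin on the work surface. World frame = base frame: x ahead of the robot, y to its left, z up, the work surface at z = 0. Lengths are in m, angles in rad, forces in N, time in s.
With the tool pointing down it reaches from about 0.375 to 0.925 m from the base axis. Payload 3.1 kg.
Tool frame: the origin (TCP) lies at the very end of the fingers, on their centre line; the grasp point (between the pads) lies 19 mm behind it; z points along the fingers, y is the line along which they close (so a half turn about z gives the same grasp; the last joint's range is limited). The gripper opens to 85 mm and grips with 20 to 120 N. Pads are 22 mm wide; open, the fingers measure 114 mm over their backs; the gripper's body (76 mm by 85 mm) begins 54 mm behind the grasp point. The pads swing forward as they close: fully open they stand 13 mm farther back than shut.
Start: joints at [1.219, 0.383, 0.044, 1.598, -0.018, 1.161, -0.05], TCP at [0.163, -0.629, 0.231] pointing down, gripper open.
Joint ranges: [-2.61, 2.61], [-0.41, 2.15], [-1.48, 1.57], [0, 2.5], [-1.57, 4.71], [0.05, 1.97], [-2.85, 2.85]. Speed limits (rad/s): [2.79, 2.79, 3.14, 3.14, 3.14, 3.14, 3.14].

## Interface

Orientations are given as [roll, pitch, yaw] about the fixed x, y, z axes, in that order (R = Rz(yaw) Ry(pitch) Rx(roll)).
In Python, from plant import env, status, grab_frame, get_calibration gives the robot as it stands. The module is installed in compiled form; this text tells all that it offers. Calls block until the motion is done:
- env.reach(position, orientation): joint-space move of the TCP to a pose.
- env.servo_line(position, vel=0.15, rotation=None): straight line of the TCP; rotation=None keeps the orientation; vel is the mean speed in m/s.
- env.set_joints(angles): joint-space move.
- env.grip(opening, f_grip=None): opening from 0.0 (shut) to 1.0 (fully open); f_grip is the grip in N (None keeps the last); returns when the fingers have stopped.
- env.wait(seconds).
- env.solve_ik(position, orientation): joint angles nearest the present ones, or None.
- status.state(): the state.
- grab_frame(name): name is "side" or "top" or "wrist"; returns (picture, depth): 420x560x3 uint8, red, green, blue; 420x560 float32, m along the optical axis (not along the pixel's ray), 0 where there is no reading.
- get_calibration(name): a dict with "intrinsics" (3x3 intrinsics, pixels), "R" (3x3) and "t" (3): a world point X has camera coordinates R X + t. Camera axes: x right, y down, z forward; pixel columns grow to the right and rows downward; lengths in m; the calibration is good to about 2 mm. A picture is of the moment at which its call begins: read the wrist's pose just before it. get_calibration takes no time and is no camera call; for the wrist camera it gives the pose at the moment of the call.
A pose or a line that the arm cannot do raises env.MotionError and nothing moves.
- env.job_done(): hands the job in; it is judged then, once.
The state is a dict: "clock": time; "joint_positions": joint angles; "qvel": joint speeds; "joint_efforts": joint torques, N m; "position": TCP position; "orientation": TCP orientation; "contact_force": force on the tool from outside, world axes, zero at the start; "wrist_torque": the same for the moment, N m; "width": opening from 0.0 (shut) to 1.0 (fully open); "grip_force": force on a finger pad.
Only numpy, scipy, OpenCV 4.12 (cv2) and the standard library are available. Lean on these libraries where they do the work, as an engineer would, in place of code of your own. Each camera call takes 0.05 s, during which the arm holds its last target. There are 200 camera calls.

## Task

Make up the two cleaning kits, one thing to a compartment, each sitting flat on its compartment's floor. The tray with three compartments is the dish kit: the steel push dispenser stands in the middle compartment, with the bamboo scraper and the round palm brush in the compartments either side of it, whichever way round; the tray with two compartments is the barbecue kit: the oblong scrubbing brush and the grill block, either way round. Set things down rather than dropping them, keep the dispenser upright, and do not shift the colander or the dustpan.

Things in the scene. Friction and masses are not known exactly. Their poses are not given: they have to be found in the camera images.
- dispenser_mid (a point): Stainless steel push dispenser (closed, rigid, the top does not move here): plain upright cylinder 56 mm in diameter and 68 mm tall, then a thin neck and a dished round push plate 48 mm in diameter; 90 mm tall in all, about 0.28 kg. Grip it round the cylinder. Point: on its upright centre line, half-way up; z is up.
- palmbrush_mid (a point): Round palm brush: stiff fibre disc and wooden cap 60 mm in diameter, 30 mm tall, sloping in to an upright round wooden knob 28 mm in diameter that runs from 36 to 64 mm above its underside; 64 mm tall in all, about 0.10 kg. Stands on its bristles; grip the knob. Point: on its upright centre line, half-way up; z is up.
- scraper_mid (a point): Bamboo pot scraper: flat pale plate 90 x 52 mm (x, y) and 8 mm thick, lying flat, with one upright grip rib 70 mm long (along x), 12 mm thick (along y) in the middle, its top 40 mm above the underside; about 0.07 kg. Grip the rib across y. Point: on its upright centre line, half-way up; z is up.
- scrubber_mid (a point): Oblong scrubbing brush: wooden back 90 x 44 mm (x, y), 20 mm thick, on 24 mm of stiff pale bristles (84 x 36 mm), 44 mm tall in all, standing on the bristles; about 0.13 kg. Grip the back across y. Point: on its upright centre line, half-way up; z is up.
- grillblock_mid (a point): Grill-cleaning block: grey stone 80 x 46 mm (x, y), 34 mm tall, under a black plastic holder whose grip bar, 66 mm long (along x) and 18 mm thick (along y), runs from 38 to 66 mm above the underside; 66 mm tall in all, about 0.22 kg. Grip the bar across y. Point: on its upright centre line, half-way up; z is up.
- tray3: Dish kit: white open tray with a grey floor and THREE equal compartments in a row, 274 x 120 mm outside, fixed to the base. Walls and partitions 4 mm thick and 16 mm high, floor 4 mm thick. Origin: centre of its underside, on the base (z = 0); x runs along the row, y across it. Compartment centres at x = -90, 0, +90 mm, y = 0; each is 86 mm (x) by 112 mm (y) inside, so the oblong things fit flat only with their length along the tray's y.
- tray2: Barbecue kit: white open tray with a grey floor and TWO equal compartments in a row, 184 x 120 mm outside, fixed to the base. Walls and partition 4 mm thick and 16 mm high, floor 4 mm thick. Origin: centre of its underside, on the base (z = 0); x runs along the row, y across it. Compartment centres at x = -45, +45 mm, y = 0; each is 86 mm (x) by 112 mm (y) inside, so the oblong things fit flat only with their length along the tray's y.
- colander: Bystander: upturned green plastic colander, 180 mm across, 85 mm tall, loose. Origin: centre of its underside, on the base.
- dustpan: Bystander: yellow dustpan, pan 200 x 210 mm with rims up to 45 mm high, open lip towards the robot; its x runs from the lip over the pan to the end of the handle 308 mm away; loose. Origin: middle of the lip, on the base.

How it is judged:
At the end, for the whole second after the job is handed in: Three-compartment tray: dispenser in the middle, scraper and palm brush either side; two-compartment tray: scrubbing brush and grill block. Each inside its own compartment, flat on its floor (height within 5 mm, tilt under 0.12 rad), released and at rest (y of dispenser_mid in the frame of tray3 between -0.035 and 0.035 m and z of dispenser_mid in the frame of tray3 between 0.044 and 0.054 m and angle between each of dispenser_mid, palmbrush_mid, scraper_mid, scrubber_mid, grillblock_mid's own z axis and vertical below 0.12 rad and linear speed of each of dispenser, palmbrush, scraper, scrubber, grillblock below 0.02 m/s and contact force between the fingers and dispenser below 0.1 N and x of dispenser_mid in the frame of tray3 between -0.021 and 0.021 m and y of palmbrush_mid in the frame of tray3 between -0.035 and 0.035 m and z of palmbrush_mid in the frame of tray3 between 0.031 and 0.041 m and contact force between the fingers and palmbrush below 0.1 N and (x of palmbrush_mid in the frame of tray3 between -0.109 and -0.071 m or x of palmbrush_mid in the frame of tray3 between 0.071 and 0.109 m) and y of scraper_mid in the frame of tray3 between -0.035 and 0.035 m and z of scraper_mid in the frame of tray3 between 0.019 and 0.029 m and contact force between the fingers and scraper below 0.1 N and (x of scraper_mid in the frame of tray3 between -0.113 and -0.067 m or x of scraper_mid in the frame of tray3 between 0.067 and 0.113 m) and y of scrubber_mid in the frame of tray2 between -0.035 and 0.035 m and z of scrubber_mid in the frame of tray2 between 0.021 and 0.031 m and contact force between the fingers and scrubber below 0.1 N and (x of scrubber_mid in the frame of tray2 between -0.072 and -0.018 m or x of scrubber_mid in the frame of tray2 between 0.018 and 0.072 m) and y of grillblock_mid in the frame of tray2 between -0.035 and 0.035 m and z of grillblock_mid in the frame of tray2 between 0.032 and 0.042 m and contact force between the fingers and grillblock below 0.1 N and (x of grillblock_mid in the frame of tray2 between -0.071 and -0.019 m or x of grillblock_mid in the frame of tray2 between 0.019 and 0.071 m)); the robot touches nothing.
It fails at once if the colander is shifted by more than 20 mm (distance of colander from where it was at the start of the episode above 0.02 m).
It fails at once if the dustpan is shifted by more than 20 mm (distance of dustpan from where it was at the start of the episode above 0.02 m).
It fails at once if the dispenser is tipped more than about 40 degrees (angle between dispenser_mid's own z axis and vertical above 0.7 rad).
It fails at once if a thing is dropped or thrown (moves faster than 0.7 m/s, a fall of about 25 mm, while the fingers do not touch it) ((linear speed of dispenser above 0.7 m/s and contact force between the fingers and dispenser below 0.05 N) or (linear speed of palmbrush above 0.7 m/s and contact force between the fingers and palmbrush below 0.05 N) or (linear speed of scraper above 0.7 m/s and contact force between the fingers and scraper below 0.05 N) or (linear speed of scrubber above 0.7 m/s and contact force between the fingers and scrubber below 0.05 N) or (linear speed of grillblock above 0.7 m/s and contact force between the fingers and grillblock below 0.05 N)).
It also fails if it takes over 136 s, if anything falls off the work surface, if the arm or the gripper's body presses on something with over 40 N, if the wrist force passes 120 N, or if a joint passes its speed limit or range.

## Working session

There is one attempt and no reset: what is moved stays moved. The work goes in short steps, each a Python script; the robot and the scene stay as the last script left them, time stands still between calls to the robot, and variables do not carry over. Pictures are saved under pics/ and viewed, at most 14 in all, crops included, and the job is handed in when it is done.

```bash
mkdir -p pics; python3 - <<'E'
from plant import env,status,grab_frame,get_calibration
import cv2,numpy as np
for n in("top","side"):
    p,d=grab_frame(n);cv2.imwrite(f"pics/{n}0.png",p[:,:,::-1]);np.savez(f"{n}0.npz",p=p,d=d)
    c=get_calibration(n);print(n,c["intrinsics"][0],-c["R"].T@c["t"],c["R"].round(2).tolist())
s=status.state();print(s["clock"],s["position"],s["orientation"])
E
```

```text
top [425.16977938   0.         279.62938737] [0.40401716 0.0073048  1.07729803] [[0.01, -1.0, 0.02], [-0.99, -0.02, -0.17], [0.17, -0.02, -0.99]]
side [394.43711904   0.         279.3612422 ] [0.32562886 0.52108681 0.60898934] [[-0.91, -0.42, -0.01], [-0.28, 0.62, -0.73], [0.31, -0.67, -0.68]]
0.1 [ 0.16300089 -0.62832983  0.23000256] [-3.13916107e+00  1.18989241e-04  2.53886780e-01]
```

View pics/top0.png

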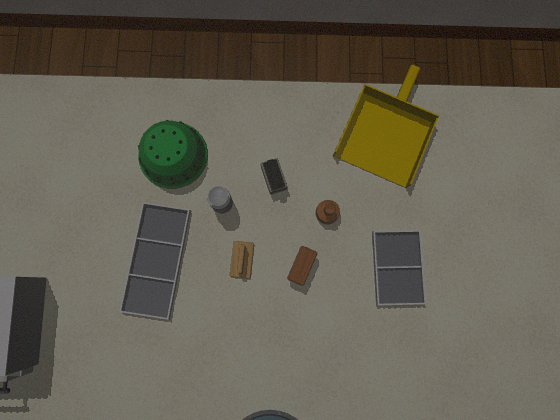

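View pics/side0.png

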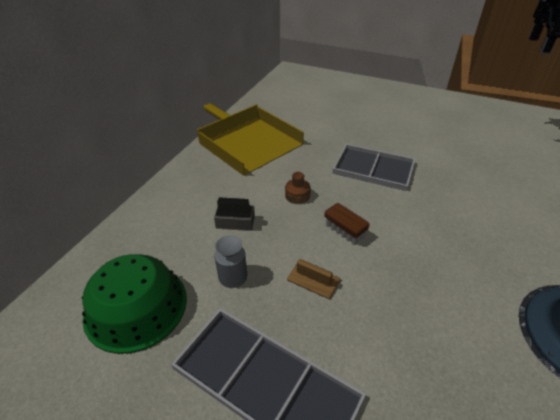

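```bash
cat > h.py <<'E'
from plant import env,status,grab_frame,get_calibration
import cv2,numpy as np
def cloud(d,c):
    K=c["intrinsics"];v,u=np.mgrid[:d.shape[0],:d.shape[1]]
    P=np.stack([(u-K[0,2])*d/K[0,0],(v-K[1,2])*d/K[1,1],d],-1)
    return (P-c["t"])@c["R"]
def rect(xy):
    """minimum rectangle: centre, (long,short), yaw of long axis"""
    b=cv2.boxPoints(cv2.minAreaRect((xy*1000).astype(np.float32)))/1000
    e=[b[1]-b[0],b[2]-b[1]];e.sort(key=np.linalg.norm)
    y=np.arctan2(e[1][1],e[1][0]);y=(y+np.pi/2)%np.pi-np.pi/2
    return b.mean(0).round(4),np.round([np.linalg.norm(e[1]),np.linalg.norm(e[0])],4),round(y,3)
E
python3 - <<'E'
from h import *
f=np.load("top0.npz");W=cloud(f["d"],get_calibration("top"));p=f["p"].astype(int)
print("table z",np.median(W[300:400,200:240,2]),W[300:400,200:240,2].std())
R={"disp":(200,180,240,220,.075,.1),"palm":(310,192,348,232,.05,.075),"scraper":(222,232,262,288,.03,.05),"scraperall":(222,232,262,288,.004,.05),
"scrub":(280,238,325,292,.034,.055),"grill":(252,148,296,202,.055,.08),"grillall":(252,148,296,202,.022,.08)}
for n,(a,b,c,d,z0,z1) in R.items():
    w=W[b:d,a:c].reshape(-1,3);w=w[(w[:,2]>z0)&(w[:,2]<z1)];print(n,len(w),rect(w[:,:2]),w[:,:2].mean(0).round(4),np.median(w[:,2]).round(4))
for n,(a,b,c,d) in {"tray3":(115,195,200,325),"tray2":(365,222,432,312)}.items():
    w=W[b:d,a:c].reshape(-1,3);q=p[b:d,a:c].reshape(-1,3)
    m=(w[:,2]>.009)&(w[:,2]<.03);k=(q[:,0]-q[:,2]<4)&(q.sum(1)<330)
    print(n,rect(w[m,:2]),m.sum(),"floor",rect(w[k,:2]),k.sum(),np.median(w[k,2]))
for n,(a,b,c,d) in {"col":(130,110,215,195),"pan":(330,60,442,190)}.items():
    w=W[b:d,a:c].reshape(-1,3);w=w[w[:,2]>.008];print(n,rect(w[:,:2]))
E
```

```text
table z -4.936026070328582e-05 0.07213475542033526
disp 310 (array([0.6078, 0.1332], dtype=float32), array([0.0468, 0.0451], dtype=float32), np.float32(0.019)) [0.608  0.1339] 0.087
palm 104 (array([ 0.5858, -0.1362], dtype=float32), array([0.0259, 0.0255], dtype=float32), np.float32(0.821)) [ 0.5853 -0.1356] 0.0635
scraper 147 (array([0.4627, 0.0781], dtype=float32), array([0.0686, 0.0122], dtype=float32), np.float32(-0.09)) [0.463  0.0778] 0.0394
scraperall 771 (array([0.4679, 0.0793], dtype=float32), array([0.121 , 0.0971], dtype=float32), np.float32(0.079)) [0.4629 0.0776] 0.0083
scrub 671 (array([ 0.4494, -0.0713], dtype=float32), array([0.0899, 0.0441], dtype=float32), np.float32(-0.4)) [ 0.4488 -0.0706] 0.0435
grill 197 (array([0.6754, 0.0018], dtype=float32), array([0.0652, 0.018 ], dtype=float32), np.float32(0.333)) [0.6745 0.0018] 0.065
grillall 581 (array([0.6755, 0.0017], dtype=float32), array([0.0812, 0.0462], dtype=float32), np.float32(0.333)) [0.6714 0.002 ] 0.0385
tray3 (array([0.4599, 0.2909], dtype=float32), array([0.2745, 0.1216], dtype=float32), np.float32(-0.135)) 900 floor (array([0.4425, 0.1769], dtype=float32), array([0.3466, 0.2715], dtype=float32), np.float32(1.431)) 4971 0.004409926220156187
tray2 (array([ 0.4508, -0.3149], dtype=float32), array([0.1841, 0.1215], dtype=float32), np.float32(0.034)) 598 floor (array([ 0.4469, -0.1828], dtype=float32), array([0.382 , 0.1815], dtype=float32), np.float32(-1.548)) 3192 0.004494680899686628
col (array([0.5834, 0.1923], dtype=float32), array([0.4844, 0.1757], dtype=float32), np.float32(0.453))
pan (array([ 0.6682, -0.2322], dtype=float32), array([0.6801, 0.2149], dtype=float32), np.float32(-0.43))
```

```bash
cat >> h.py <<'E'
T3=(np.array([.4599,.2909]),-.135); T2=(np.array([.4508,-.3149]),.034)
def slot(T,x):
    c,a=T;return c+x*np.array([np.cos(a),np.sin(a)])
def best(xy,z,yaw):
    q0=np.array(status.state()["joint_positions"]);o=[]
    for y in (yaw-2*np.pi,yaw-np.pi,yaw,yaw+np.pi):
        r=[env.solve_ik([*xy,h],[np.pi,0,y]) for h in (z,z+.06,z+.13)]
        if all(q is not None for q in r) and all(abs(q[6])<2.6 for q in r):
            o.append((abs(np.array(r[0])-q0).max(),y))
    return [np.pi,0,min(o)[1]]
def say(t):
    s=status.state();print(t,"t%.1f"%s["clock"],"pos",np.round(s["position"],4),"w%.3f"%s["width"],"gf%.1f"%s["grip_force"],"F",np.round(s["contact_force"],1))
    return s
def pick(xy,z,yaw,opening=1.,f=40,hi=.13):
    o=best(xy,z,yaw);env.reach([*xy,z+hi],o);env.grip(opening)
    env.servo_line([*xy,z+.03],vel=.2);env.servo_line([*xy,z],vel=.08)
    say("at");env.grip(0.,f_grip=f);say("gripped")
    env.servo_line([*xy,z+.02],vel=.08);env.servo_line([*xy,z+hi],vel=.25);say("lifted")
def place(xy,z,yaw,opening=1.,hi=.13):
    o=best(xy,z,yaw);env.reach([*xy,z+hi],o);say("over")
    env.servo_line([*xy,z+.025],vel=.2);env.servo_line([*xy,z],vel=.05)
    say("down");env.grip(opening);env.servo_line([*xy,z+.03],vel=.1);env.servo_line([*xy,z+hi],vel=.25);say("done")
def snap(n,f):
    p,d=grab_frame(n);cv2.imwrite(f"pics/{f}.png",p[:,:,::-1]);return p,cloud(d,get_calibration(n))
E
python3 - <<'E'
from h import *
pick((.608,.1335),.026,np.pi/4)
snap("side","s1")
E
```

```text
at t4.6 pos [0.6076 0.1334 0.0254] w0.998 gf0.0 F [-0.7  0.1  0.8]
gripped t5.0 pos [0.6084 0.134  0.0269] w0.648 gf42.9 F [ 0.3 -0.1  3.1]
lifted t6.0 pos [0.6073 0.1327 0.1548] w0.647 gf42.6 F [-0.3 -0.3 -2.1]
```

View pics/s1.png

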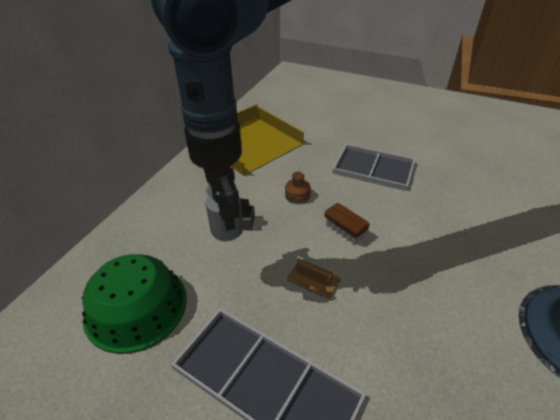

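The dispenser hangs upright in the fingers at about (225, 215), and the other things are undisturbed. I'll place it in the middle compartment.

```bash
python3 - <<'E'
from h import *
place(slot(T3,0),.0325,T3[1])
pick((.5856,-.136),.036,0.3)
snap("top","t2")
E
```

```text
over t7.1 pos [0.4603 0.2897 0.1614] w0.647 gf42.6 F [ 0.9  0.1 -3.3]
down t8.4 pos [0.4598 0.291  0.0323] w0.645 gf42.6 F [ 0.7  0.3 -3.5]
done t9.8 pos [0.46   0.2905 0.1626] w1.003 gf0.0 F [ 0.3  0.  -0.5]
at t12.9 pos [ 0.5852 -0.1359  0.0354] w1.005 gf0.0 F [-1.  -0.3  0.5]
gripped t13.4 pos [ 0.5859 -0.1362  0.0364] w0.300 gf39.3 F [ 0.3 -0.   2. ]
lifted t14.4 pos [ 0.5848 -0.1363  0.1651] w0.306 gf39.5 F [-0.2  0.1 -1.4]
```

View pics/t2.png

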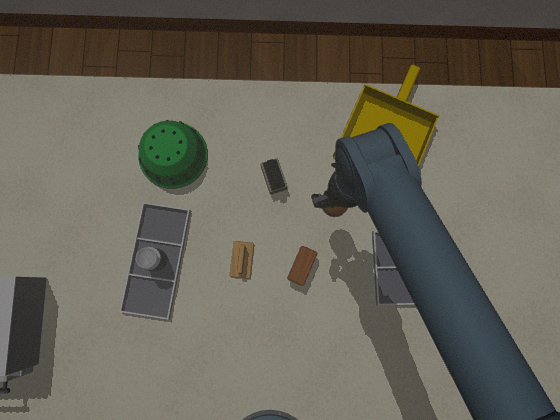

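The dispenser now stands in the middle compartment at (148, 258). The gripper holds the palm brush at about (335, 208).

```bash
python3 - <<'E'
from h import *
place(slot(T3,.09),.0415,T3[1],opening=.7)
pick((.4629,.0779),.014,-.09,opening=.6,f=30)
place(slot(T3,-.09),.0193,T3[1]+np.pi/2,opening=.5)
pick((.4493,-.0711),.019,-.40)
E
```

```text
over t16.0 pos [0.55   0.2768 0.1707] w0.305 gf39.5 F [ 0.2 -1.4 -1.1]
down t17.3 pos [0.5489 0.2789 0.0413] w0.301 gf39.5 F [ 0.3  0.2 -1.4]
done t18.8 pos [0.5491 0.2786 0.1718] w0.702 gf0.0 F [-0.4 -0.4 -1.6]
at t21.1 pos [0.4629 0.078  0.014 ] w0.601 gf0.0 F [ 0.1  0.1 -0.1]
gripped t21.5 pos [0.4634 0.0781 0.0145] w0.133 gf32.2 F [0.6 0.4 2.8]
lifted t22.5 pos [0.4622 0.0771 0.1431] w0.131 gf31.8 F [ 0.2  0.2 -0.9]
over t23.5 pos [0.3707 0.3015 0.1478] w0.135 gf31.7 F [ 0.7 -0.7 -0.4]
down t24.8 pos [0.3705 0.3031 0.019 ] w0.135 gf31.7 F [-0.9 -0.3  0.1]
done t26.2 pos [0.3708 0.3025 0.1491] w0.497 gf0.0 F [0.3 0.2 0.3]
at t29.3 pos [ 0.4496 -0.0711  0.0193] w1.001 gf0.0 F [-0.5 -0.3 -0.1]
gripped t29.8 pos [ 0.4498 -0.0712  0.0195] w0.509 gf42.0 F [-1.7 -0.7  4.9]
lifted t30.8 pos [ 0.4483 -0.0716  0.1481] w0.506 gf41.3 F [-1.  -0.3 -1.8]
```

```bash
python3 - <<'E'
from h import *
place(slot(T2,-.045),.0243,T2[1]+np.pi/2,opening=.75)
pick((.6752,.0019),.042,.333,opening=.7)
place(slot(T2,.045),.0473,T2[1]+np.pi/2,opening=.6)
env.reach([.45,0,.3],best((.45,0),.2,0.))
env.wait(.5)
p,W=snap("top","t3");snap("side","s3");np.save("W3.npy",W)
def loc(n,T,xr,z0,zh):
    c,a=T;d=W[...,:2]-c;x=d[...,0]*np.cos(a)+d[...,1]*np.sin(a);y=-d[...,0]*np.sin(a)+d[...,1]*np.cos(a)
    m=(abs(x-xr)<.04)&(abs(y)<.054)&(W[...,2]>z0)&(W[...,2]<.12)
    print(n,rect(np.c_[x[m],y[m]]),"ztop",np.percentile(W[...,2][m],[5,50,95]).round(4),"expect",zh)
loc("disp",T3,0,.08,.094);loc("palm",T3,.09,.058,.068);loc("scraper",T3,-.09,.033,.044)
loc("scrub",T2,-.045,.038,.048);loc("grill",T2,.045,.06,.07)
E
```

```text
over t31.7 pos [ 0.4061 -0.3139  0.1532] w0.506 gf41.3 F [ 0.5 -0.1 -1. ]
down t33.1 pos [ 0.4057 -0.3163  0.024 ] w0.505 gf41.3 F [-0.2 -0.2 -1.4]
done t34.4 pos [ 0.4055 -0.3165  0.1543] w0.749 gf0.0 F [-0.5  0.5 -1.2]
at t37.3 pos [0.6747 0.0018 0.0413] w0.702 gf0.0 F [-0.5  0.2  0.2]
gripped t37.8 pos [0.6756 0.0019 0.0426] w0.199 gf42.8 F [-0.1  0.2  2. ]
lifted t38.8 pos [0.6744 0.0015 0.1708] w0.197 gf42.3 F [ 0.1  0.  -3.8]
over t40.1 pos [ 0.4965 -0.3115  0.1767] w0.204 gf42.3 F [-0.1  0.3 -1.9]
down t41.5 pos [ 0.4956 -0.3133  0.047 ] w0.199 gf42.4 F [ 0.   1.1 -2.3]
done t42.9 pos [ 0.4956 -0.3135  0.1777] w0.598 gf0.0 F [-0.9 -0.  -0.3]
disp (array([-0.0009,  0.0007], dtype=float32), array([0.0456, 0.0435], dtype=float32), np.float32(-1.423)) ztop [0.0867 0.0912 0.0954] expect 0.094
palm (array([ 0.0903, -0.0009], dtype=float32), array([0.0265, 0.0258], dtype=float32), np.float32(0.07)) ztop [0.0611 0.0669 0.0702] expect 0.068
scraper (array([-0.0904, -0.0003], dtype=float32), array([0.0696, 0.0123], dtype=float32), np.float32(1.561)) ztop [0.0389 0.0432 0.0467] expect 0.044
scrub (array([-0.045 , -0.0001], dtype=float32), array([0.0923, 0.0429], dtype=float32), np.float32(1.551)) ztop [0.0434 0.0475 0.0506] expect 0.048
grill (array([0.0434, 0.001 ], dtype=float32), array([0.0646, 0.0172], dtype=float32), np.float32(1.561)) ztop [0.0637 0.0695 0.0727] expect 0.07
```

View pics/t3.png

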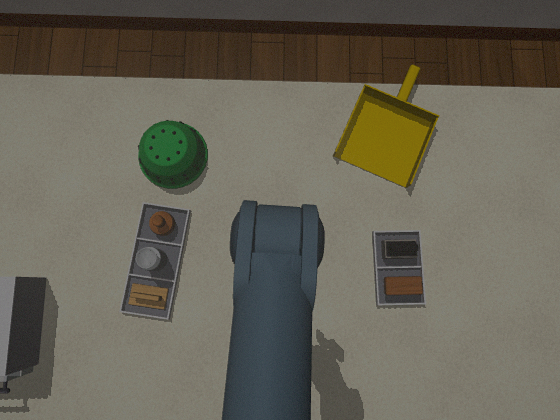

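View pics/s3.png

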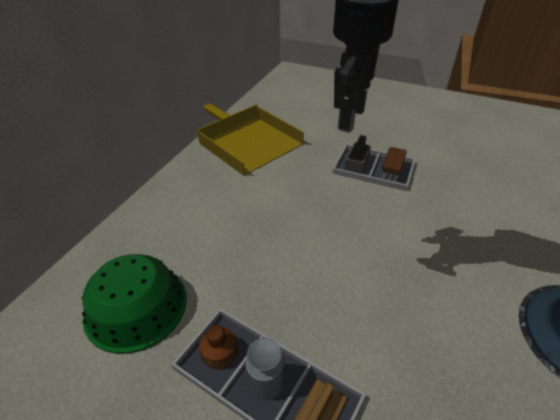

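All five things are flat and centred in their compartments: palm brush (160, 223), dispenser (148, 258), scraper (148, 296), grill block (400, 249) and scrubber (403, 286). The colander and dustpan have not moved, and the arm is clear.

```bash
python3 -c "
from h import *
print(env.job_done())"
```

```text
the job is handed in; nothing more can be done
None
```

Both kits are made up and the job is handed in at about 45 s of the 136 s allowed; the last camera check showed all five things flat and within 2 mm of their compartment centres, and the colander and dustpan looked unmoved.

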